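# Load the dry-block heater

### The arm

A 7-joint arm with a two-finger parallel gripper is mounted at the origin on the work surface. World frame = base frame: x ahead of the robot, y to its left, z up, the work surface at z = 0. Lengths are in m, angles in rad, forces in N, time in s.
With the tool pointing down it reaches from about 0.425 to 0.875 m from the base axis. Payload 8.4 kg.
Tool frame: the origin (TCP) lies midway between the tips of the shut fingers; the grasp point (between the pads) lies 19 mm behind it; z points along the fingers, y is the line along which they close (so a half turn about z gives the same grasp; the last joint's range is limited). The gripper opens to 87 mm and grips with 3 to 60 N. Pads are 19 mm wide; open, the fingers measure 117 mm over their backs; the gripper's body (75 mm by 190 mm) begins 51 mm behind the grasp point.
Start: joints at [-1.435, 0.333, 0.04, 1.465, -0.013, 1.343, -0.059], TCP at [0.151, 0.632, 0.223] pointing down, gripper open.
Joint ranges: [-2.58, 2.58], [-0.38, 2.09], [-1.3, 1.39], [0.25, 2.4], [-1.5, 4.64], [0.08, 2.09], [-2.65, 2.65]. Speed limits (rad/s): [2.22, 2.22, 2.79, 2.79, 3.14, 3.14, 3.14].

### API

Orientations are given as a 3x3 rotation matrix whose columns are the frame's x, y, z axes.
In Python, from workcell import bot, kinematics, cams, status gives the robot as it stands. Calls block until the motion is done:
- bot.reach(position, orientation): joint-space move of the TCP to a pose.
- bot.move_l(position, speed=0.15, rot=None, guard=None): straight line of the TCP; rot=None keeps the orientation; speed is the mean speed in m/s. With guard (N) it stops when the force on the tool has changed by that much, and returns True; else False.
- bot.move_joints(angles): joint-space move.
- bot.grip(opening, f_grip=None): finger opening in m; f_grip is the grip in N (None keeps the last); returns when the fingers have stopped.
- bot.pause(seconds).
- kinematics.ik(position, orientation): joint angles nearest the present ones, or None.
- cams.get_image(name): name is "scene" or "top" or "wrist"; returns a dict with "img" (420x560x3 uint8, red, green, blue), "camera_matrix" (3x3 intrinsics, pixels), "rvec" (rotation vector, rad) and "tvec" (3), from world to camera coordinates, as OpenCV has them. Camera axes: x right, y down, z forward; pixel columns grow to the right and rows downward; lengths in m; the calibration is good to about 2 mm. A picture is of the moment at which its call begins. There is no depth.
A pose or a line that the arm cannot do raises bot.PlanningError and nothing moves.
- bot.close_job(): hands the job in; it is judged then, once.
Readings, each from a call of its own:
- status.get_time_s(): time.
- status.get_q(): joint angles.
- status.get_qvel(): joint speeds.
- status.get_joint_torque(): joint torques, N m.
- status.get_eef_pos(): TCP position.
- status.get_tcp_rot(): TCP orientation.
- status.get_force(): force on the tool from outside, world axes, zero at the start.
- status.get_torque(): the same for the moment, N m.
- status.get_finger_gap(): finger opening in m.
- status.get_finger_force(): force on a finger pad.
Only numpy, scipy, OpenCV 4.12 (cv2) and the standard library are available. Lean on these libraries where they do the work, as an engineer would, in place of code of your own. Each camera call takes 0.05 s, during which the arm holds its last target. There are 200 camera calls.

### The job

Lift the blue lid off the dry-block heater by its black knob and set it down, without dropping it, knob up, in the middle of the green mat. Then take the aluminium tube block by its red grip, fit it into the heater's open well and press it fully home, flush with the rim. Do not disturb the other things on the bench.

Things in the scene. Friction and masses are not known exactly. Their poses are not given: they have to be found in the camera images.
- heater: dry-block heater, fixed, white chassis 180 x 150 mm and 50 mm high with a control panel on its -x face; the chassis spans x -105 to +75 mm and y +-75 mm. On it stands a grey turret 130 (x) x 100 (y) mm, from 50 to 85 mm height, with a rectangular well 95 (x) x 65 (y) mm open to the top, 35 mm deep, its mouth chamfered 2 mm. Origin on the bench under the well's centre, z up
- well (a point): centre of the well's floor, 50 mm above the bench (35 mm below the turret's top), axes as the heater's
- lid: loose blue lid of the heater, 146 (x) x 116 (y) mm, 25 mm high without knob: a 5 mm plate with a 20 mm skirt, 4 mm thick, below it; at the start it sits over the turret, its plate on the turret's top, 4 mm play all round. About 0.2 kg. Origin: centre of the skirt's lower edge, z up; a black knob stands in the middle of the top
- lid_knob (a point): point on the axis of the lid's black knob, 45 mm above the lid's origin; the knob is an upright cylinder 32 mm in diameter, from 25 to 59 mm above the lid's origin
- block: loose aluminium tube block 90 (x) x 60 (y) x 35 mm with ten dark holes in the top and a red lifting grip, standing upright on the bench; about 0.4 kg. Origin: centre of its underside, z up. It fits the well either way round (half turn)
- block_grip (a point): point in the block's red grip, 55 mm above the block's origin; the grip is an upright rib 50 mm long (x), 16 mm thick (y), from 35 to 69 mm above the block's origin, in the middle of the top
- mat: fixed flat green silicone mat, 170 (x) x 140 (y) x 4 mm; origin under its centre on the bench
- mat_top (a point): centre of the mat's upper face, 4 mm above the bench
- tube_rack: purple plastic rack of small white-capped tubes, 75 x 210 x 54 mm, loose; origin under its centre
- wash_bottle: off-white bottle with paper label, 68 mm across, 150 mm tall, loose; origin under its centre
- tip_beaker: pale blue beaker, 84 mm across the rim, 100 mm tall, loose; origin under its centre
- tube_stand: white stand of tubes with orange and blue caps, 90 x 190 x 110 mm, loose; origin under its centre
- marker: black marker pen lying flat, 130 mm long (along its y), 16 mm thick, loose; origin under its centre
Mind the look-alikes: they are no part of the job. What is shaped like the block but purple is not meant.

How it is judged:
By the outcome, as a careful person would: the job done as asked, in the order asked, and still so for the second after the job is handed in, with the robot touching nothing.
It also fails if it takes over 72 s, if anything falls off the work surface, if the arm or the gripper's body presses on something with over 40 N, if the wrist force passes 120 N, or if a joint passes its speed limit or range.

## Working session

There is one attempt and no reset: what is moved stays moved. The work goes in short steps, each a Python script; the robot and the scene stay as the last script left them, time stands still between calls to the robot, and variables do not carry over. Pictures are saved under pics/ and viewed, at most 10 in all, crops included, and the job is handed in when it is done.

```bash
mkdir -p pics; ls
python3 - <<'E'
from workcell import bot,kinematics,cams,status
import cv2,numpy as np,pickle
d={n:cams.get_image(n) for n in("scene","top","wrist")}
pickle.dump(d,open("d0.pkl","wb"))
for n in d:
    R=cv2.Rodrigues(d[n]["rvec"])[0]; print(n,(-R.T@np.ravel(d[n]["tvec"])).round(3),R[2].round(2),d[n]["camera_matrix"][0,0])
a=[cv2.cvtColor(d[n]["img"],cv2.COLOR_RGB2BGR) for n in("scene","top")]
cv2.imwrite("pics/a.png",a[0]);cv2.imwrite("pics/b.png",a[1])
E
```

```text
pics
scene [1.097 0.08  0.749] [-0.65 -0.09 -0.76] 391.10636339072994
top [0.361 0.002 1.077] [ 0.19 -0.   -0.98] 416.84273787765557
wrist [0.076 0.651 0.383] [ 0.27 -0.07 -0.96] 339.4372803484901
```

View pics/a.png

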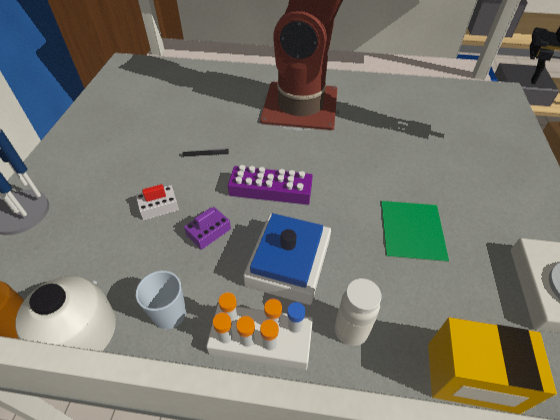

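View pics/b.png

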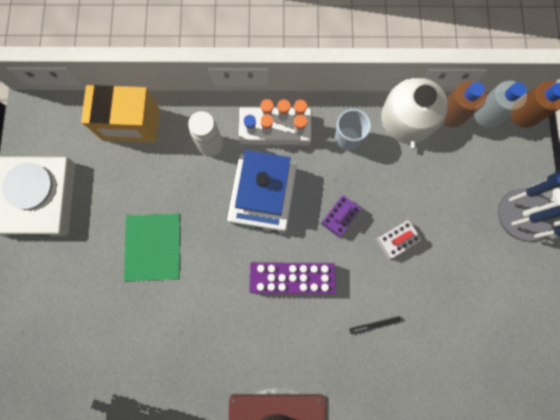

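The real block is the white/aluminium one with the red rib: top view (400,238), scene view (157,198). The look-alike is all purple with a purple rib: top (342,216), scene (207,227). The lid's knob is at top (263,180) and the mat at top (152,247).

```bash
cat > h.py <<'E'
import cv2,numpy as np
RNG={"blue":((105,150,40),(125,255,255)),"green":((55,120,40),(85,255,255)),"red":((0,150,90),(6,255,255))}
def mask(d,c):
    h=cv2.cvtColor(d["img"],cv2.COLOR_RGB2HSV); m=cv2.inRange(h,*map(np.array,RNG[c]))
    if c=="red": m|=cv2.inRange(h,np.array((174,150,90)),np.array((180,255,255)))
    return m
def blobs(m,amin=30):
    cs=cv2.findContours(m,cv2.RETR_EXTERNAL,cv2.CHAIN_APPROX_NONE)[0]
    return sorted([c for c in cs if cv2.contourArea(c)>amin],key=cv2.contourArea,reverse=True)
def cast(d,px,z):
    px=np.asarray(px,float).reshape(-1,2); R=cv2.Rodrigues(d["rvec"])[0]; o=-R.T@np.ravel(d["tvec"])
    r=np.c_[px,np.ones(len(px))]@np.linalg.inv(d["camera_matrix"]).T@R
    return (o+r*((z-o[2])/r[:,2])[:,None])[:,:2]
def rect(d,c,z):
    (x,y),(w,h),a=cv2.minAreaRect((cast(d,c.reshape(-1,2),z)*1000).astype(np.float32))
    return np.round([x/1000,y/1000,w/1000,h/1000,a],4)
def proj(d,p):
    return cv2.projectPoints(np.array(p,float).reshape(-1,3),d["rvec"],d["tvec"],d["camera_matrix"],None)[0].reshape(-1,2)
def down(yaw):  # tool x at yaw, z down
    c,s=np.cos(yaw),np.sin(yaw); return np.array([[c,s,0],[s,-c,0],[0,0,-1.]])
E
python3 - <<'E'
from h import *
import pickle
d=pickle.load(open("d0.pkl","rb"))
for n in("top","scene"):
    for c,z in(("blue",.09),("green",.004),("red",.069)):
        for b in blobs(mask(d[n],c))[:3]: print(n,c,b.reshape(-1,2).mean(0).round(),cv2.contourArea(b),rect(d[n],b,z))
v=[cv2.resize(cv2.cvtColor(d["top"]["img"],4)[195:275,310:430],None,fx=3.3,fy=5*.66,interpolation=2),cv2.resize(cv2.cvtColor(d["top"]["img"],4)[140:240,220:310],None,fx=4,fy=4,interpolation=2)]
H=max(i.shape[0] for i in v)
cv2.imwrite("pics/c.png",np.hstack([cv2.copyMakeBorder(i,0,H-i.shape[0],0,0,0) for i in v]))
E
```

```text
top blue [263. 182.] 2305.0 [6.21400e-01 3.48000e-02 1.07400e-01 1.39600e-01 8.10704e+01]
top blue [515.  91.] 185.0 [ 8.61800e-01 -6.09200e-01  3.20000e-02  5.54000e-02  4.42187e+01]
top blue [475.  90.] 150.0 [ 8.63900e-01 -5.04200e-01  3.04000e-02  5.11000e-02  4.00189e+01]
top green [152. 247.] 3250.5 [0.4715 0.3223 0.1642 0.1358 2.6   ]
top red [402. 238.] 68.0 [ 4.88100e-01 -3.05800e-01  1.06000e-02  4.80000e-02  3.03521e+01]
scene blue [35. 59.] 7381.0 [-0.0554 -0.9317  1.0322  0.2126 37.2499]
scene blue [287. 251.] 3341.5 [6.34600e-01 3.54000e-02 1.15800e-01 1.55100e-01 8.09322e+01]
scene blue [ 10. 154.] 409.5 [ 4.46200e-01 -7.05700e-01  1.96200e-01  3.46000e-02  4.91814e+01]
scene green [413. 231.] 3100.0 [0.4777 0.3216 0.1686 0.1389 2.1517]
scene red [154. 192.] 231.5 [ 0.5075 -0.3008  0.0424  0.048  29.8698]
```

View pics/c.png

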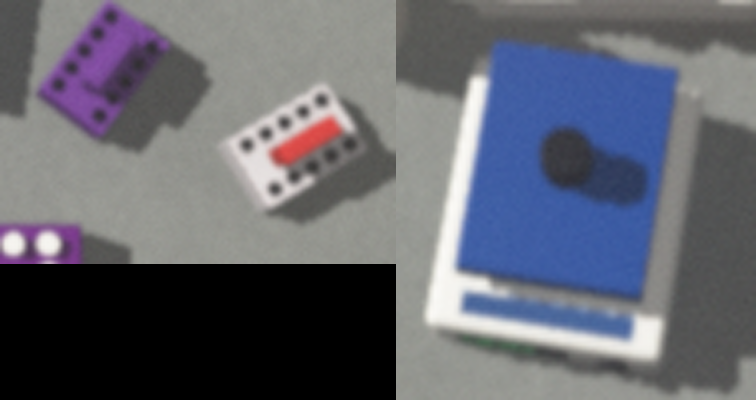

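The crop confirms it: the pale block with the red rib is the target, the purple one is the look-alike. The lid is yawed about -9°, with the panel facing the robot. Next I look from above with the wrist camera.

Run:
```python
from h import *
from workcell import bot,kinematics,cams,status
import pickle
print(status.get_tcp_rot().round(2).tolist(),status.get_time_s())
for p,y in(((.621,.035,.3),-9),((.621,.035,.095),-9),((.475,.322,.3),2.4),((.488,-.305,.3),-60),((.488,-.305,.04),-60),((.488,-.305,.3),120),((.488,-.305,.3),30),((.488,-.305,.3),-150)):
    q=kinematics.ik(np.array(p),down(np.radians(y))); print(p,y,None if q is None else np.round(q,2))
bot.reach([.475,.322,.30],down(np.radians(2.4))); m=cams.get_image("wrist")
bot.reach([.60,.035,.30],down(np.radians(-9))); l=cams.get_image("wrist")
pickle.dump((m,l),open("d1.pkl","wb"))
for d,c,z in((m,"green",.004),(l,"blue",.09)):
    for b in blobs(mask(d,c),1000)[:2]: print(c,cv2.boundingRect(b),rect(d,b,z))
cv2.imwrite("pics/d.png",cv2.cvtColor(np.vstack([cv2.resize(m["img"],(400,300)),cv2.resize(l["img"],(400,300))]),4))
print(status.get_time_s())
```

```text
[[-0.97, 0.23, -0.0], [0.23, 0.97, -0.0], [-0.0, -0.0, -1.0]] 0.15
(0.621, 0.035, 0.3) -9 [-0.81  0.33  0.9   1.45 -0.26  1.49 -1.65]
(0.621, 0.035, 0.095) -9 [-0.84  0.53  0.94  1.72 -0.46  1.14 -1.48]
(0.475, 0.322, 0.3) 2.4 [-1.17  0.15  0.57  1.56 -0.08  1.45 -2.13]
(0.488, -0.305, 0.3) -60 [-0.5   0.29  1.22  1.57 -0.27  1.47 -1.88]
(0.488, -0.305, 0.04) -60 [-0.42  0.69  1.22  1.88 -0.73  1.11 -1.54]
(0.488, -0.305, 0.3) 120 [-0.21  0.18  0.81  1.56 -0.13  1.46  1.13]
(0.488, -0.305, 0.3) 30 [-0.37  0.21  1.01  1.57 -0.18  1.46 -0.39]
(0.488, -0.305, 0.3) -150 [ 1.1   0.22 -0.73  1.5   0.15  1.48  2.46]
green (226, 103, 107, 123) [0.4726 0.3235 0.1665 0.138  2.393 ]
blue (223, 87, 109, 137) [6.21800e-01 3.66000e-02 1.12300e-01 1.48400e-01 8.11598e+01]
3.2333
```

View pics/d.png

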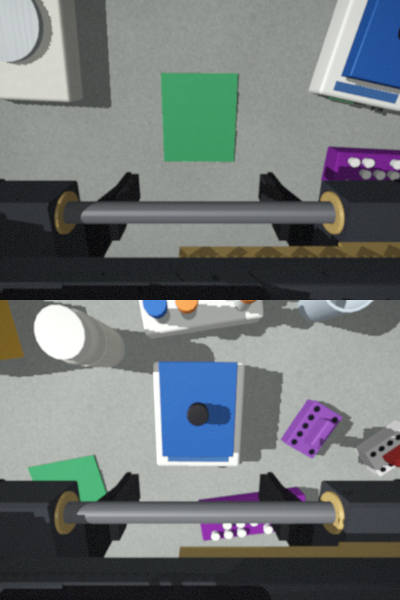

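The mat (from full-size boxes about (226..333, 103..226)) is at (0.4735, 0.323), yaw 2.4°. The lid (223..332, 87..224) is at (0.622, 0.036), yaw -8.9°, with its black knob in the middle. Nothing is close to the knob, so I'll grasp it.

Run:
```python
from h import *
from workcell import bot,kinematics,cams,status
import pickle
Y=np.radians
bot.grip(.07)
bot.reach([.622,.036,.17],down(Y(-8.9)))
bot.move_l([.622,.036,.095],.1)
bot.grip(.0,30); print("gap",status.get_finger_gap(),status.get_finger_force())
bot.move_l([.622,.036,.195],.12); print("gap",status.get_finger_gap(),status.get_force())
w=cams.get_image("wrist");t=cams.get_image("top");pickle.dump((w,t),open("d2.pkl","wb"))
for b in blobs(mask(t,"blue"),1000)[:1]: print(rect(t,b,.19))
for b in blobs(mask(w,"blue"),1000)[:1]: print(rect(w,b,.19))
cv2.imwrite("pics/e.png",cv2.cvtColor(np.hstack([cv2.resize(w["img"],(400,300)),t["img"][90:315,100:400][:, :]][:1]),4))
print(status.get_time_s())
```

```text
gap 0.03168073113363587 30.00004390720278
gap 0.031334247921935794 [-0.24648024 -1.0469289  -3.08014916]
[6.53200e-01 3.17000e-02 1.12100e-01 8.55000e-02 8.10861e+01]
7.1833
```

Run:
```python
from h import *
from workcell import bot,kinematics,cams,status
import pickle
R=down(np.radians(2.4))
bot.move_l([.4735,.323,.195],.15,rot=R)
bot.move_l([.4735,.323,.048],.12)
g=bot.move_l([.4735,.323,.031],.03,guard=4); print(g,status.get_eef_pos(),status.get_finger_gap())
bot.grip(.06)
bot.move_l([.4735,.323,.13],.12)
w0=cams.get_image("wrist")
bot.reach([.59,.035,.32],down(np.radians(-8.9))); w=cams.get_image("wrist"); t=cams.get_image("top"); s=cams.get_image("scene")
pickle.dump((w0,w,t,s),open("d3.pkl","wb"))
for d in(t,s):
  for b in blobs(mask(d,"blue"),1000)[:2]: print(rect(d,b,.029))
cv2.imwrite("pics/f.png",cv2.cvtColor(np.hstack([w["img"][:300,130:430],t["img"][120:420,110:410]]),4))
print(status.get_time_s())
```

```text
True [0.47336341 0.32310421 0.03371651] 0.031423948892392826
[0.4746 0.3228 0.1438 0.1143 0.1661]
[-0.1601 -1.0239  1.1325  0.2324 37.2654]
[0.4892 0.3184 0.1585 0.1197 2.3459]
14.6667
```

View pics/f.png

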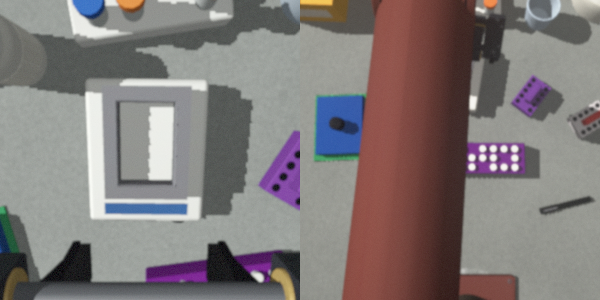

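The lid sits centred on the mat, knob up (crop of top view about (338,124)), and the well is open at about wrist pixel (278,143). I'll enlarge it to pick the mouth edges.

Run:
```python
from h import *
import pickle
w0,w,t,s=pickle.load(open("d3.pkl","rb"))
c=cv2.resize(w["img"][75:225,210:345],None,fx=4,fy=4,interpolation=cv2.INTER_CUBIC)
for p in range(0,c.shape[1],40): cv2.line(c,(p,0),(p,6 if p%200 else 14),(255,0,0),1)
for p in range(0,c.shape[0],40): cv2.line(c,(0,p),(6 if p%200 else 14,p),(255,0,0),1)
cv2.imwrite("pics/g.png",cv2.cvtColor(c,4))
hs=cv2.cvtColor(w["img"],cv2.COLOR_RGB2GRAY)
print(hs[130,210:345].tolist()); print(hs[75:225,258].tolist()); print(hs[75:225,243].tolist())
```

```text
[164, 164, 165, 165, 166, 166, 197, 234, 249, 248, 242, 239, 239, 237, 238, 237, 238, 238, 238, 237, 238, 232, 212, 178, 152, 143, 145, 146, 143, 145, 146, 143, 143, 144, 143, 136, 114, 86, 69, 85, 113, 139, 148, 147, 146, 149, 148, 146, 146, 148, 149, 150, 147, 147, 148, 148, 147, 151, 147, 149, 149, 148, 147, 148, 147, 149, 148, 148, 169, 196, 216, 229, 234, 235, 237, 236, 237, 237, 237, 237, 237, 236, 236, 237, 237, 237, 236, 237, 236, 238, 236, 232, 214, 176, 149, 148, 151, 147, 145, 143, 143, 143, 143, 143, 143, 143, 147, 142, 144, 145, 143, 148, 144, 146, 148, 147, 150, 147, 146, 149, 150, 148, 147, 145, 136, 128, 106, 95, 91, 86, 88, 91, 90, 89, 94]
[83, 87, 95, 141, 190, 214, 224, 232, 234, 230, 207, 169, 147, 146, 145, 146, 146, 146, 146, 145, 144, 144, 145, 144, 137, 123, 117, 131, 146, 149, 150, 148, 148, 147, 151, 149, 147, 148, 150, 148, 150, 149, 151, 149, 148, 150, 148, 146, 151, 149, 147, 148, 147, 147, 148, 146, 147, 148, 149, 151, 147, 146, 149, 148, 147, 149, 149, 149, 149, 147, 148, 147, 149, 148, 146, 147, 148, 149, 146, 150, 148, 146, 149, 146, 148, 147, 147, 14
[... 354 characters left out ...]
 148, 147, 146, 147, 145, 145, 146, 146, 145, 147, 147, 144, 143, 146, 146, 146, 147, 144, 146, 147, 148, 146, 146, 144, 145, 145, 146, 145, 149, 147, 146, 146, 145, 146, 145, 148, 144, 145, 145, 147, 144, 147, 144, 144, 144, 144, 145, 146, 144, 144, 145, 145, 142, 145, 144, 145, 144, 143, 146, 143, 143, 143, 145, 144, 143, 142, 142, 143, 144, 143, 141, 146, 140, 144, 144, 143, 143, 144, 143, 144, 141, 142, 142, 141, 142, 141, 143, 141, 144, 143, 142, 142, 141, 141, 143, 139, 141, 139, 141, 141, 141, 143, 143, 142, 143, 144, 140, 142, 140, 143, 139, 139, 144, 172, 210, 232, 227, 200, 156, 111, 104, 103, 105, 101, 102, 102, 102, 112, 158, 208, 230, 232, 227, 212, 185, 161, 160, 164, 159, 159]
```

View pics/g.png

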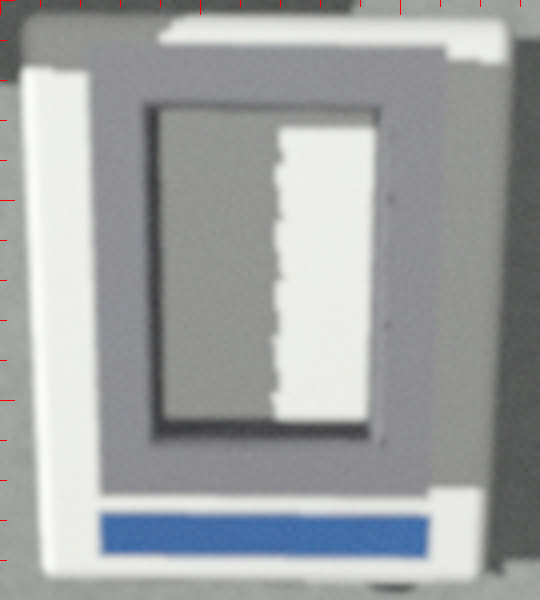

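Run:
```python
from h import *
import pickle
w0,w,t,s=pickle.load(open("d3.pkl","rb"))
for n,q in(("turret",[(89,45),(447,45),(430,495),(101,495)]),("mouth",[(145,102),(383,102),(380,441),(151,441)])):
    p=cast(w,(np.array(q)+.5)/4-.5+[210,75],.085)
    print(n,p.round(4).tolist(),p.mean(0).round(4),[np.linalg.norm(p[i]-p[i-1]).round(4) for i in range(4)],
      [np.degrees(np.arctan2(*(p[a]-p[b])[::-1])).round(2) for a,b in((0,3),(1,2))],[np.degrees(np.arctan2(*(p[a]-p[b])[::-1])).round(2)-90 for a,b in((0,1),(3,2))])
R=cv2.Rodrigues(w["rvec"])[0];print((-R.T@np.ravel(w["tvec"])).round(3))
# block with first-look top and scene red rib
d=pickle.load(open("d0.pkl","rb"))
h=cv2.cvtColor(d["top"]["img"],cv2.COLOR_RGB2HSV)
# wrist view above block
from workcell import bot,cams,status
bot.grip(.05)
bot.reach([.47,-.29,.30],down(np.radians(30))); b=cams.get_image("wrist"); pickle.dump(b,open("d4.pkl","wb"))
for c in blobs(mask(b,"red"),100)[:2]: print(cv2.boundingRect(c),rect(b,c,.069))
x,y=np.round(proj(b,[.492,-.305,.05])[0]).astype(int); print(x,y)
c=cv2.resize(b["img"][max(0,y-75):y+75,max(0,x-90):x+90],None,fx=4,fy=4,interpolation=2)
cv2.imwrite("pics/i.png",cv2.cvtColor(c,4)); print(status.get_time_s())
```

```text
turret [[0.6946, 0.0736], [0.6796, -0.0235], [0.5533, -0.0035], [0.5684, 0.0944]] [0.624  0.0353] [np.float64(0.1279), np.float64(0.0983), np.float64(0.1279), np.float64(0.099)] [np.float64(-9.35), np.float64(-9.03)] [np.float64(-8.75), np.float64(-8.760000000000005)]
mouth [[0.6775, 0.0611], [0.6675, -0.0042], [0.5721, 0.0092], [0.5825, 0.0766]] [0.6249 0.0357] [np.float64(0.0963), np.float64(0.0661), np.float64(0.0963), np.float64(0.0681)] [np.float64(-9.24), np.float64(-8.02)] [np.float64(-8.75), np.float64(-8.760000000000005)]
[0.665 0.026 0.48 ]
(283, 161, 40, 16) [ 4.91200e-01 -3.08300e-01  1.76000e-02  4.57000e-02  3.00328e+01]
300 164
16.55
```

View pics/i.png

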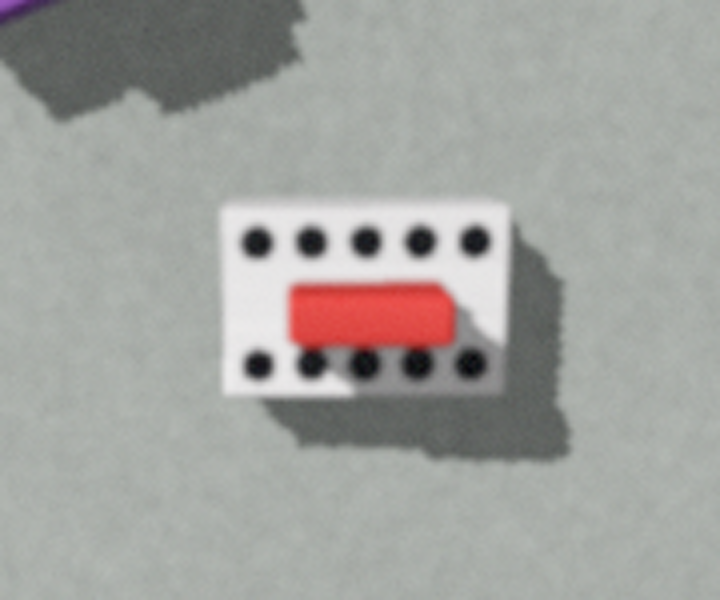

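The target block is isolated with its red rib in the middle (crop (372,316)); I can use its four corner holes. Now I compute the centre from them, grasp and lift.

Run:
```python
from h import *
from workcell import bot,kinematics,cams,status
import pickle
b=pickle.load(open("d4.pkl","rb"))
p=cast(b,(np.array([(257,242),(474,242),(470,364),(259,364)])+.5)/4-.5+[210,89],.035)
c=p.mean(0); print(c.round(4))
a=[(np.degrees(np.arctan2(*(p[i]-p[j])[::-1]))) for i,j in((1,0),(2,3))]; yaw=np.mean(a); print(a)
R=down(np.radians(yaw))
bot.reach([*c,.14],R)
bot.move_l([*c,.039],.1)
bot.grip(0.,50); print("gap",status.get_finger_gap(),status.get_finger_force())
f0=status.get_force()
bot.move_l([*c,.19],.12); print(status.get_finger_gap(),status.get_force()-f0)
W=np.array([.6243,.0355]); H=down(np.radians(-8.9))
bot.move_l([*W,.215],.15,rot=H)
w=cams.get_image("wrist");s=cams.get_image("scene");pickle.dump((w,s),open("d5.pkl","wb"))
v=np.vstack([cv2.resize(w["img"][50:350,100:460],(400,333)),cv2.resize(s["img"][130:330,170:410],(400,267))[:, :]])
cv2.imwrite("pics/j.png",cv2.cvtColor(v,4)); print(status.get_time_s(),status.get_eef_pos())
```

```text
[ 0.4906 -0.3089]
[np.float64(-59.96652907446634), np.float64(-59.96830409712681)]
gap 0.015508446281178008 49.99082104302943
0.01566975433689006 [ 0.17350505 -0.24776739 -4.80655655]
23.6417 [0.62421821 0.03511793 0.21505113]
```

View pics/j.png

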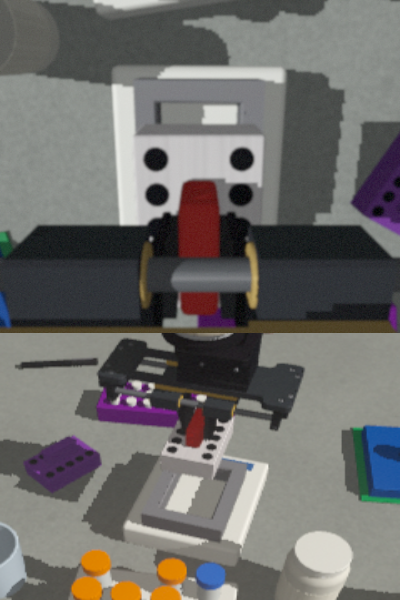

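The block hangs level in the grip above the well (wrist crop corner holes at (156,159) and (241,159)). I'll check its offset in the hand, then descend with a guard.

Run:
```python
from h import *
from workcell import bot,kinematics,cams,status
import pickle
w,s=pickle.load(open("d5.pkl","rb")); b=pickle.load(open("d4.pkl","rb"))
p=cast(b,(np.array([(257,242),(474,242),(470,364),(259,364)])+.5)/4-.5+[210,89],.035)
hl=np.linalg.norm(p[1]-p[0])/2; hw=np.linalg.norm(p[2]-p[1])/2
q=cast(w,np.array([(156,159),(241,159)])*.9+[100,50],.211)
t=status.get_eef_pos(); y=np.radians(-8.9); A=np.array([[np.cos(y),np.sin(y)],[-np.sin(y),np.cos(y)]])
print("half",hl,hw); print(((q-t[:2])@A.T).round(4))
W=np.array([.6243,.0355])
bot.move_l([*W,.135],.12)                 # underside at .096
f0=status.get_force()
g=bot.move_l([*W,.110],.03,guard=8); print(g,status.get_eef_pos().round(4),(status.get_force()-f0).round(1),status.get_time_s())
```

```text
half 0.0338065141559794 0.019356981403042803
[[ 0.0347  0.0197]
 [ 0.0346 -0.0186]]
False [0.6244 0.0354 0.1102] [-0.8  0.3 -0.5] 25.4417
```

Run:
```python
from h import *
from workcell import bot,kinematics,cams,status
import pickle
W=np.array([.6243,.0355]); f0=status.get_force()
g=bot.move_l([*W,.084],.03,guard=25); print(g,status.get_eef_pos().round(4),(status.get_force()-f0).round(1))
bot.pause(.3); bot.grip(.04); bot.move_l([*W,.17],.12)
bot.grip(0.,20)
g=bot.move_l([*W,.115],.03,guard=25); print("press",g,status.get_eef_pos().round(4))   # grip top expected .119
bot.move_l([*W,.2],.12); bot.reach([.50,.035,.32],down(np.radians(-8.9)))
w=cams.get_image("wrist");s=cams.get_image("scene");pickle.dump((w,s),open("d6.pkl","wb"))
x,y=np.round(proj(w,[.62,.035,.09])[0]).astype(int); print(x,y)
v=np.hstack([cv2.resize(w["img"][max(0,y-75):y+75,max(0,x-75):x+75],(380,380)),cv2.resize(s["img"][130:330,170:410],(420,350),interpolation=2)[:350]][:1]+[cv2.copyMakeBorder(cv2.resize(s["img"][130:330,170:410],(420,350)),0,30,0,0,0)])
cv2.imwrite("pics/k.png",cv2.cvtColor(v,4)); print(status.get_time_s(),v.shape)
```

```text
True [0.6241 0.0356 0.089 ] [-1.  -0.8 10.4]
press True [0.6243 0.0355 0.1196]
263 66
32.3167 (380, 800, 3)
```

View pics/k.png

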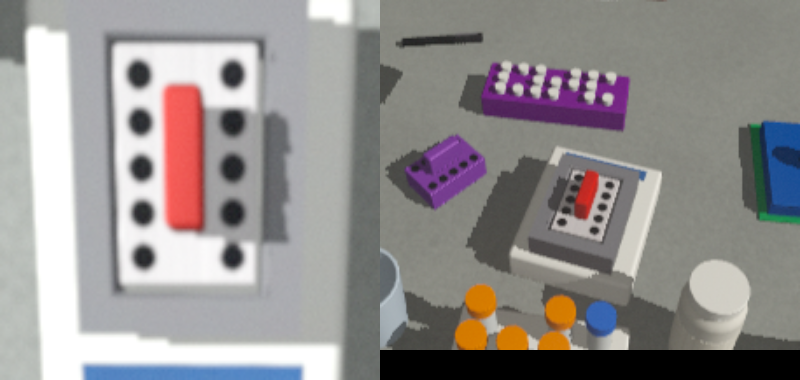

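The block sits level and flush in the well (left crop (185,165)). Its grip top was touched at 0.1196 m against the expected 0.119 m. The lid is on the mat, the neighbours are undisturbed and the arm is clear, so I hand in.

```bash
python3 -c "
from workcell import bot
print(bot.close_job())"
```

```text
the job is handed in; nothing more can be done
None
```

The lid is centred on the green mat, knob up, the tube block is pressed home and flush in the heater's well, and the job was handed in at about 32 s of the 72 s allowed; the judge's result was not shown.

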